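# Slide the top tile off the stack and butt it into its place on the panel

## Task

Slide the top tile out of the cut-open carton onto the panel beside it, pressing on its face just enough that it follows and the tiles underneath stay put, without lifting it; then push it up snug into its place, its edges tight and square against both the set tile beside it and the aluminium starter rail. Tile edges chip and the rail is only lightly screwed, so push sideways with no more than 15 N and press on it with no more than 25 N, and leave the rest of the stack and everything else as it is.

Things in the scene. Friction and masses are not known exactly. Their poses are not given: they have to be found in the camera images.
- top_tile: the uppermost of four equal loose cream tiles, 98 x 98 x 10 mm, about 0.2 kg, flat in the carton; too wide to grip across. Origin: centre of its underside, at rest 45 mm above the carton's origin, 3 mm above the board's surface; x and y along its edges. Friction of tile on tile is 0.2 to 0.3, rubber fingertips grip its glaze twice as well: pressed with 5 to 10 N it follows a tip
- tile_3: the second tile from the top, same size, origin at the centre of its underside, 35 mm above the carton's origin. The tiles of the stack lie up to 2 mm and 0.03 rad out of line; this and the two below may sink a little under the press but must stay put (within 4 mm at the end)
- tile_2: the third tile from the top, same size, underside 25 mm above the carton's origin
- tile_1: the lowest tile of the stack, same size, on a 12 mm foam pad with its underside 15 mm above the carton's origin. The foam yields 1 mm per 4 N: pressed with more than about 12 N, the top tile sinks below the board's surface and catches the board's edge
- carton: the cardboard tile carton, fixed. Origin: centre of its underside, level with the board's origin; inside 112 x 112 mm, 7 mm free round the tiles; walls 4 mm thick, top edges 62 mm above the origin (7 mm above the top tile) on +x, -x and +y. The side facing the board (-y) is cut away, 8 to 28 mm from the board's edge; its y axis is within 0.07 rad of the board's: tiles leave straight along -y
- board: the panel, fixed on shims on the table: plywood and grey backer board, 260 (x) x 440 mm (y). Origin: its centre, 42 mm below its surface, 0 to 6 mm above the table; x points away from the robot to the rail, y left to the carton. Five tiles are set on its right part; the left 235 mm are bare, with the free place centred at x +26, y +130 mm. Tile on board slides as tile on tile
- set_tile: the set tile that bounds the free place on the right: same size as the loose ones, fixed on the board, its back edge against the rail. Origin: centre of its underside (on the board's surface), axes as the board's. A loose tile that butts against it lies with its centre 98 mm to its +y side
- rail: the starter rail: an aluminium angle fixed across the board, 430 mm long in y, upright leg 18 mm high and 3 mm thick, foot reaching 30 mm back. Origin: on the board's surface at the middle of its upright front face, the face that tiles butt against; axes as the board's. A tile that butts against it has its centre 49 mm in front (-x) of this face
- pencil: bystander: red flat carpenter's pencil, 8 x 150 x 8 mm plus tip, lying along y on the set tiles. Origin: centre of its underside
- spacer_tub: bystander: clear jar with blue lid, 60 mm across and 65 mm high, on the table left of the carton. Origin: centre of its underside
- trowel: bystander: notched trowel, 270 x 125 x 62 mm, to the left of the carton. Origin: centre of its underside
- mallet: bystander: black rubber mallet, 290 x 85 x 54 mm, right of the board. Origin: on the table in the middle of its length, head at its +x end
- tape_measure: bystander: yellow tape measure, 75 x 40 x 72 mm, standing on the set tiles. Origin: centre of its underside
Things that resemble listed ones, but are neither listed nor needed, are in the scene too. What is shaped like the top_tile but yellow is not meant.

How it is judged:
By the outcome, as a careful person would: the job done as asked, in the order asked, and still so for the second after the job is handed in, with the robot touching nothing.
It also fails if it takes over 67 s, if anything falls off the work surface, if the arm or the gripper's body presses on something with over 40 N, if the wrist force passes 120 N, or if a joint passes its speed limit or range.

## Robot

A 6-joint arm with a two-finger parallel gripper is mounted at the origin on the work surface. World frame = base frame: x ahead of the robot, y to its left, z up, the work surface at z = 0. Lengths are in m, angles in rad, forces in N, time in s.
With the tool pointing down it reaches from about 0.4 to 0.925 m from the base axis. Payload 12.5 kg.
Tool frame: the origin (TCP) lies at the very end of the fingers, on their centre line; the grasp point (between the pads) lies 19 mm behind it; z points along the fingers, y is the line along which they close (so a half turn about z gives the same grasp; the last joint's range is limited). The gripper opens to 95 mm and grips with 3 to 60 N. Pads are 20 mm wide; open, the fingers measure 119 mm over their backs; the gripper's body (75 mm by 180 mm) begins 59 mm behind the grasp point.
Start: joints at [-1.237, 0.491, 1.559, -0, 1.092, -0.106], TCP at [0.266, -0.566, 0.215] pointing down, gripper open.
Joint ranges: [-3.1, 3.1], [-0.84, 2.19], [0.05, 2.79], [-1.13, 4.28], [0.06, 2.93], [-2.69, 2.69]. Speed limits (rad/s): [2.22, 2.22, 2.79, 3.14, 3.14, 3.14].

## Interface

Orientations are given as a rotation vector (axis times angle).
In Python, from rig import sense, read_camera, camera_params, close_job, find_in, regions_of gives the robot as it stands. The module is installed in compiled form; this text tells all that it offers.
- The arm moves only by the tool servo_tool, never from a script. Its argument "moves" is one flat list of numbers, 4 for each row, row after row: the shift along the tool's x, y, z in m, then the turn about the tool's z in rad. A call has exactly 5 rows; each row shifts and turns the commanded pose from where the row before left it, along the tool's axes as they then stand; what a row does not reach is not made up. A row lasts 1/8 s, in which the tool goes at most 62.5 mm and 10.7 degrees, less where a joint would pass 70% of its speed; a pose out of reach is approached as far as the arm can. A call is refused whole if a number of a shift passes 0.0625 or a number of a turn 0.188, either way. A call with a gripper value outside its range is refused whole. "fingers" is the closure, from 0 (fully open) to 1 (shut), set as the call begins (left out, the last holds). The fingers move at their own pace and stop on an object; "newtons" is the grip in N (left out, the last holds). Time passes only in rows, so rows that do not move let the fingers close, or fill a call up. It gives the time, the measured TCP pose, the force, the opening and the grip force at its end, in the units of the state.
- sense(): the state, without advancing time (a new reading comes with each control period).
- read_camera(name): name is "scene" or "top"; returns the picture (480x640x3 uint8, red, green, blue); there is no depth.
- camera_params(name): a dict with "camera_matrix" (3x3 intrinsics, pixels), "pose" (4x4, takes a point from camera to world coordinates). Camera axes: x right, y down, z forward; pixel columns grow to the right and rows downward; lengths in m; the calibration is good to about 2 mm. A picture is of the moment at which its call begins. camera_params takes no time and is no camera call.
- close_job(): hands the job in; it is judged then, once.
Trained networks look in the newest picture that a camera, given by its name, has taken for a name from the list of things; names that differ only in an ending like _2 or _b are one class to them, and where a whole thing is asked for, a point or a joint stands for the part that bears it (a point fixed in the world has none). Each returns a list of dicts, best first, with "score" (0 to 1); they miss things now and then, are a little off and sometimes report something else, mostly with a low value. They report only what shows in the picture. A call takes as long as a camera call. They do not tell look-alikes from the thing itself.
- find_in(name, camera): "position" ([x, y, z] in m, in the coordinates of the camera as it stood for that picture, good to about 4 mm: the middle of the surface that is visible of it).
- regions_of(name, camera): "region" (480x640 bool, what is visible of it).
The state is a dict: "t": time; "joint_pos": joint angles; "joint_velocities": joint speeds; "joint_torque": joint torques, N m; "tool_pos": TCP position; "tool_rot": TCP orientation; "contact_force": force on the tool from outside, world axes, zero at the start; "moment": the same for the moment, N m; "width": finger opening in m; "grip_force": force on a finger pad.
Only numpy, scipy, OpenCV 4.12 (cv2) and the standard library are available. Lean on these libraries where they do the work, as an engineer would, in place of code of your own. Each camera call takes 0.05 s, during which the arm holds its last target. There are 200 camera calls.

## Working session

There is one attempt and no reset: what is moved stays moved. The work goes in short steps, Python scripts to look and compute and a tool call to move; the robot and the scene stay as the last step left them, time stands still between calls to the robot, and variables do not carry over. Pictures are saved under pics/ and viewed, at most 10 in all, crops included, and the job is handed in when it is done.

Besides the shell and the picture viewer there is one more tool, called after ">>>" by a JSON object that holds its "method" and its "body", one argument or row to a line. servo_tool: Moves the arm, as the interface text tells. Its arguments: {"type":"object","properties":{"moves":{"type":"array"},"fingers":{"type":"number"},"newtons":{"type":"number"}},"required":["moves"]}

```bash
mkdir -p pics
cat > h.py <<'E'
import numpy as np,cv2
from rig import *
def snap(c,f):
    im=read_camera(c); cv2.imwrite('pics/'+f,im[:,:,::-1]); return im
def pix(c,p):
    P=camera_params(c);K=np.array(P['camera_matrix']);T=np.linalg.inv(np.array(P['pose']))
    q=K@(T[:3,:3]@np.array(p)+T[:3,3]); return q[:2]/q[2]
def ray(c,uv,z):
    P=camera_params(c);K=np.array(P['camera_matrix']);T=np.array(P['pose'])
    d=T[:3,:3]@np.linalg.inv(K)@np.array([uv[0],uv[1],1.]);o=T[:3,3]
    return o+d*(z-o[2])/d[2]
def world(c,p):
    T=np.array(camera_params(c)['pose']);return T[:3,:3]@np.array(p)+T[:3,3]
E
python3 - <<'E'
from h import *
np.set_printoptions(precision=4,suppress=True)
for c in ['scene','top']:
    snap(c,c+'1.png');print(c,np.array(camera_params(c)['pose']),np.array(camera_params(c)['camera_matrix'])[0])
    for n in ['top_tile','set_tile','rail','carton','board']:
        for r in find_in(n,c)[:4]:
            w=world(c,r['position']);print(n,round(r['score'],2),w,pix(c,w))
s=sense();print(s['t'],s['tool_rot'],s['contact_force'],s['width'])
E
```

```text
scene [[ 0.7577  0.3753 -0.5338  1.3632]
 [ 0.6525 -0.4258  0.6269 -1.0162]
 [ 0.008  -0.8233 -0.5675  0.9148]
 [ 0.      0.      0.      1.    ]] [576.1352   0.     328.8177]
top_tile 0.97 [0.7231 0.1582 0.0072] [427.9144 238.5638]
top_tile 0.68 [ 0.3446 -0.0895  0.0088] [267.5095 225.1696]
top_tile 0.62 [0.5499 0.1035 0.0529] [366.9266 210.4017]
set_tile 0.86 [ 0.6217 -0.1433  0.0562] [329.1399 258.9921]
rail 0.96 [ 0.6873 -0.1991  0.0451] [334.762  284.3033]
carton 0.93 [0.5984 0.1309 0.0509] [386.5523 213.1662]
board 0.85 [ 0.6375 -0.2256  0.0426] [311.6758 281.6463]
top [[ 0.0223 -0.9805  0.1955  0.2154]
 [-0.9995 -0.026  -0.0162 -0.0319]
 [ 0.0209 -0.195  -0.9806  1.6429]
 [ 0.      0.      0.      1.    ]] [532.2462   0.     315.0805]
top_tile 0.67 [ 0.3537 -0.0725  0.0092] [318.1833 293.832 ]
top_tile 0.66 [0.5404 0.1165 0.0622] [257.5645 229.0116]
top_tile 0.64 [0.7211 0.161  0.0116] [247.392  176.3748]
set_tile 0.93 [ 0.6212 -0.1395  0.0564] [342.2017 205.8661]
rail 0.65 [ 0.6865 -0.1557  0.0507] [347.5561 186.0826]
rail 0.61 [ 0.5311 -0.3165  0.1246] [403.9992 231.6492]
carton 0.83 [0.5455 0.1166 0.0436] [258.1112 228.6425]
carton 0.17 [ 0.6022 -0.1609  0.0451] [348.8071 212.923 ]
board 0.66 [ 0.6019 -0.162   0.0453] [349.1673 213.0176]
0.6 [3.0658 0.6853 0.    ] [-0.5708 -0.695  -0.1682] 0.09511357592934994
```

View pics/scene1.png

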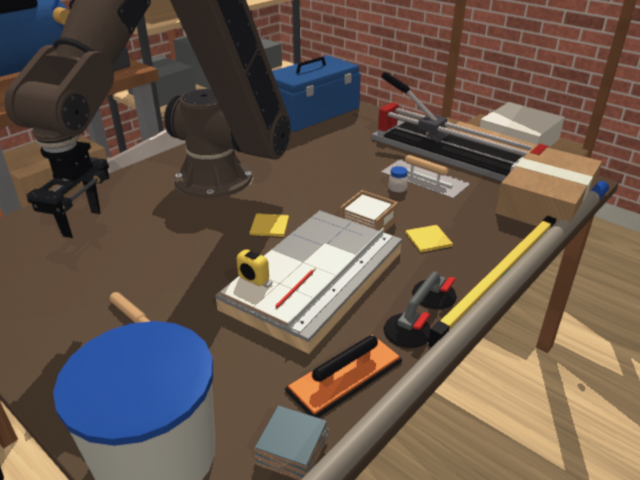

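```bash
python3 -c "
import cv2
a=cv2.imread('pics/top1.png')[140:320,190:430];cv2.imwrite('pics/c1.png',cv2.resize(a,None,fx=3.3,fy=3.3,interpolation=cv2.INTER_CUBIC))"
```

```text
(no output)
```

View pics/c1.png

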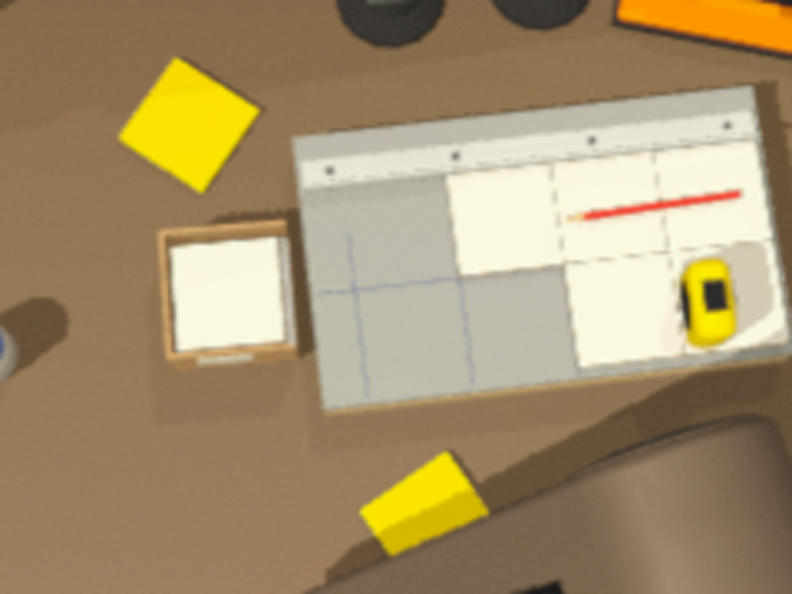

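The scene picture shows the carton with its cream tile at (367,210) and the board with the free place left of the set tiles. There are two yellow tiles, at (268,225) and (428,238). In the top crop the cream tile spans (170–285, 237–352), and the set tile bounding the free place has corners (447,177)–(562,265). Candidates in the top picture: yellow at (318,294), yellow at (247,176) and cream in the carton at (258,229). I choose the cream one.

Run:
```python
from h import *
np.set_printoptions(precision=4,suppress=True)
im=cv2.imread('pics/top1.png');g=cv2.cvtColor(im,cv2.COLOR_BGR2GRAY)
cr={'set':([(447,177),(460,277),(551,165),(562,265)],.055),'top':([(170,248),(280,237),(285,345),(175,352)],.058),
'bd':([(292,138),(325,412),(752,87),(790,355)],.045),'cart':([(160,232),(287,221),(297,357),(168,362)],.065),'railtop':([(303,190),(757,140)],.063)}
for k,(c,z) in cr.items():
    p=np.array(c,np.float32)/3.3+[190,140]-.35
    if k in('top','set','bd'):p=cv2.cornerSubPix(g,p.astype(np.float32).reshape(-1,1,2),(3,3),(-1,-1),(3,30,.01)).reshape(-1,2)
    w=np.array([ray('top',q,z) for q in p]);print(k,p.tolist(),'\n',w[:,:2],w.mean(0)[:2])
    print(' edges',[np.round(np.linalg.norm(w[i]-w[i-1]),4) for i in range(len(w))])
    if k=='top':
        print(' scene px of these',[pix('scene',q) for q in w])
a=cv2.imread('pics/scene1.png')[170:350,210:420]
cv2.imwrite('pics/c2.png',cv2.resize(a,None,fx=3.3,fy=3.3,interpolation=cv2.INTER_CUBIC))
```

```text
set [[325.18511962890625, 192.3561553955078], [329.6034240722656, 222.67893981933594], [357.9435119628906, 188.6416473388672], [360.9316711425781, 218.96485900878906]] 
 [[ 0.6631 -0.0864]
 [ 0.5675 -0.1017]
 [ 0.6779 -0.1877]
 [ 0.5818 -0.1975]] [ 0.6226 -0.1433]
 edges [np.float64(0.1378), np.float64(0.0968), np.float64(0.14), np.float64(0.0966)]
top [[240.86627197265625, 214.86875915527344], [274.49847412109375, 211.4681854248047], [276.0136413574219, 244.19544982910156], [243.77462768554688, 246.74908447265625]] 
 [[0.584  0.1696]
 [0.5974 0.0676]
 [0.496  0.0593]
 [0.4856 0.156 ]] [0.5407 0.1131]
 edges [np.float64(0.0992), np.float64(0.1029), np.float64(0.1018), np.float64(0.0973)]
 scene px of these [array([390.5872, 203.8583]), array([372.761 , 220.1404]), array([342.2276, 208.3697]), array([360.5487, 194.0896])]
bd [[278.3096618652344, 181.294189453125], [287.6296081542969, 263.666259765625], [417.439208984375, 165.81893920898438], [429.0439453125, 247.2257537841797]] 
 [[ 0.6975  0.0602]
 [ 0.4394  0.0228]
 [ 0.7608 -0.3762]
 [ 0.5011 -0.4078]] [ 0.5997 -0.1753]
 edges [np.float64(0.5076), np.float64(0.2608), np.float64(0.5123), np.float64(0.2617)]
cart [[238.13484802246094, 209.95303192138672], [276.61969604492185, 206.61969604492188], [279.65, 247.83181610107422], [240.5590919494629, 249.3469680786133]] 
 [[0.5974 0.1777]
 [0.6111 0.0613]
 [0.4839 0.0476]
 [0.4763 0.1644]] [0.5422 0.1127]
 edges [np.float64(0.1219), np.float64(0.1172), np.float64(0.1279), np.float64(0.1171)]
railtop [[281.46818389892576, 197.22575988769532], [419.04393615722654, 182.07424392700196]] 
 [[ 0.6416  0.0476]
 [ 0.7021 -0.3765]] [ 0.6719 -0.1644]
 edges [np.float64(0.4284), np.float64(0.4284)]
```

View pics/c2.png

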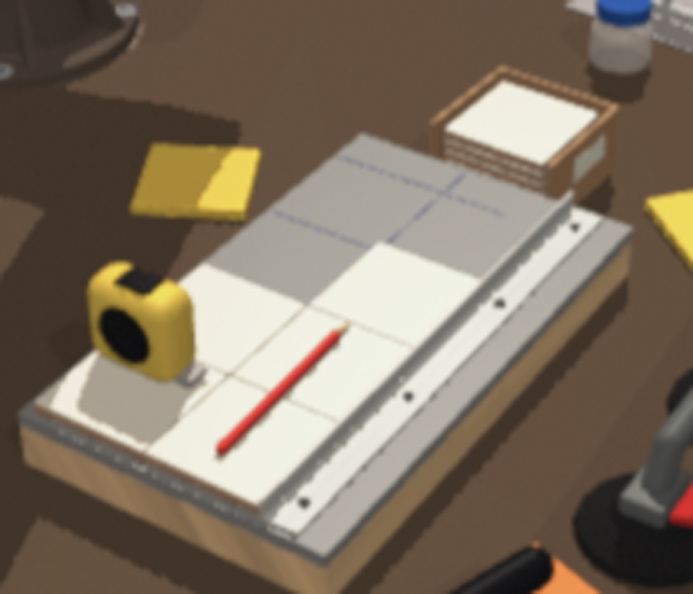

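>>> {"method": "servo_tool", "body": {
  "moves": [0, 0, 0, 0.165, 0, 0, 0, 0.165, 0.022, -0.04, 0, 0, 0.022, -0.04, 0, 0, 0.022, -0.04, 0, 0],
  "fingers": 1,
  "newtons": 10
}}

```text
t: 1.23
tool_pos: [0.3189, -0.4378, 0.2147]
tool_rot: [3.137, 0.172, 0.0]
contact_force: [0.1, -0.1, 0.5]
width: 0.0505
grip_force: 0.0
```

>>> {"method": "servo_tool", "body": {
  "moves": [0.022, -0.04, 0, 0, 0.022, -0.04, 0, 0, 0.022, -0.04, 0, 0, 0.022, -0.04, 0, 0, 0.022, -0.04, 0, 0]
}}

```text
t: 1.85
tool_pos: [0.4064, -0.2269, 0.2148]
tool_rot: [3.136, 0.172, 0.001]
contact_force: [0.3, -0.3, -0.6]
width: 0.002
grip_force: 0.0
```

>>> {"method": "servo_tool", "body": {
  "moves": [0.022, -0.04, 0, 0, 0.022, -0.04, 0, 0, 0.022, -0.04, 0, 0, 0.022, -0.04, 0, 0, 0.022, -0.04, 0, 0]
}}

```text
t: 2.48
tool_pos: [0.4939, -0.0159, 0.2149]
tool_rot: [3.137, 0.172, 0.001]
contact_force: [-0.3, -0.7, -0.4]
width: 0.0004
grip_force: 0.0
```

>>> {"method": "servo_tool", "body": {
  "moves": [0.02, -0.041, 0, 0, 0.02, -0.041, 0, 0, 0.02, -0.041, 0.03, 0, 0, 0, 0.05, 0, 0, 0, 0.045, 0]
}}

```text
t: 3.1
tool_pos: [0.5395, 0.1122, 0.0882]
tool_rot: [3.137, 0.174, 0.001]
contact_force: [0.3, -0.7, -0.3]
width: 0.0005
grip_force: 0.0
```

Run:
```python
from h import *
s=sense();print(s['t'],s['tool_pos'],s['contact_force'])
im=snap('scene','s2.png')[170:280,310:430];im2=snap('top','t2.png')[180:280,210:330]
f=lambda a:cv2.resize(a,(400,400*a.shape[0]//a.shape[1]),interpolation=cv2.INTER_CUBIC)
a,b=f(im),f(im2);h=min(len(a),len(b));cv2.imwrite('pics/c3.png',np.hstack([a[:h],b[:h]])[:,:,::-1])
print(pix('scene',s['tool_pos']),pix('top',s['tool_pos']))
```

```text
3.1 [0.53952166 0.11221108 0.0882493 ] [ 0.32443381 -0.73648473 -0.25199022]
[366.44997143 197.15692205] [258.24423425 227.56875306]
```

View pics/c3.png

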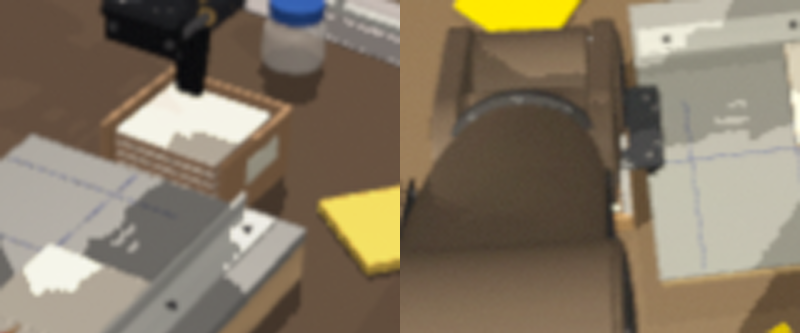

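The left crop shows the closed fingertip at (192,93), about 30 mm over the cream tile, whose middle is near (193,122). That is centred. Now I'll descend gently.

>>> {"method": "servo_tool", "body": {
  "moves": [0, 0, 0.012, 0, 0, 0, 0.01, 0, 0, 0, 0.002, 0, 0, 0, 0.001, 0, 0, 0, 0.001, 0]
}}

```text
t: 3.82
tool_pos: [0.5398, 0.1115, 0.064]
tool_rot: [3.137, 0.172, 0.001]
contact_force: [0.3, -0.2, -0.1]
width: 0.0008
grip_force: 0.0
```

>>> {"method": "servo_tool", "body": {
  "moves": [0, 0, 0.0005, 0, 0, 0, 0.0005, 0, 0, 0, 0.0005, 0, 0, 0, 0.0005, 0, 0, 0, 0, 0]
}}

```text
t: 4.45
tool_pos: [0.5396, 0.1115, 0.0615]
tool_rot: [3.137, 0.172, -0.0]
contact_force: [-0.5, -0.1, 0.7]
width: 0.0005
grip_force: 0.0
```

>>> {"method": "servo_tool", "body": {
  "moves": [0, 0, 0.0005, 0, 0, 0, 0.0005, 0, 0, 0, 0.0005, 0, 0, 0, 0.0005, 0, 0, 0, 0, 0]
}}

```text
t: 5.08
tool_pos: [0.5396, 0.1115, 0.0596]
tool_rot: [3.137, 0.172, 0.0]
contact_force: [-0.8, -0.4, -0.0]
width: 0.0005
grip_force: 0.0
```

>>> {"method": "servo_tool", "body": {
  "moves": [0, 0, 0.0005, 0, 0, 0, 0.0005, 0, 0, 0, 0.0005, 0, 0, 0, 0, 0, 0, 0, 0, 0]
}}

```text
t: 5.7
tool_pos: [0.5396, 0.1115, 0.0582]
tool_rot: [3.137, 0.172, 0.0]
contact_force: [-1.2, 0.1, 3.5]
width: 0.0002
grip_force: 2.0
```

>>> {"method": "servo_tool", "body": {
  "moves": [0, 0, 0.0004, 0, 0, 0, 0.0004, 0, 0, 0, 0, 0, 0, 0.001, 0, 0, 0, 0.002, 0, 0]
}}

```text
t: 6.32
tool_pos: [0.5403, 0.1087, 0.0576]
tool_rot: [-3.137, -0.172, -0.002]
contact_force: [-0.5, 1.3, 6.6]
width: 0.0004
grip_force: 3.2
```

>>> {"method": "servo_tool", "body": {
  "moves": [0, 0.003, 0, 0, 0, 0.003, 0, 0, 0, 0.003, 0, 0, 0, 0.003, 0, 0, 0, 0.003, 0, 0]
}}

```text
t: 6.95
tool_pos: [0.542, 0.0937, 0.0576]
tool_rot: [-3.137, -0.172, -0.002]
contact_force: [0.5, 1.2, 6.2]
width: 0.0006
grip_force: 3.2
```

Run:
```python
from h import *
im=snap('scene','s3.png')[170:280,310:430]
a=cv2.resize(im,(780,715),interpolation=cv2.INTER_CUBIC)[:600];cv2.imwrite('pics/c4.png',a[:,:,::-1])
```

```text
(no output)
```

View pics/c4.png

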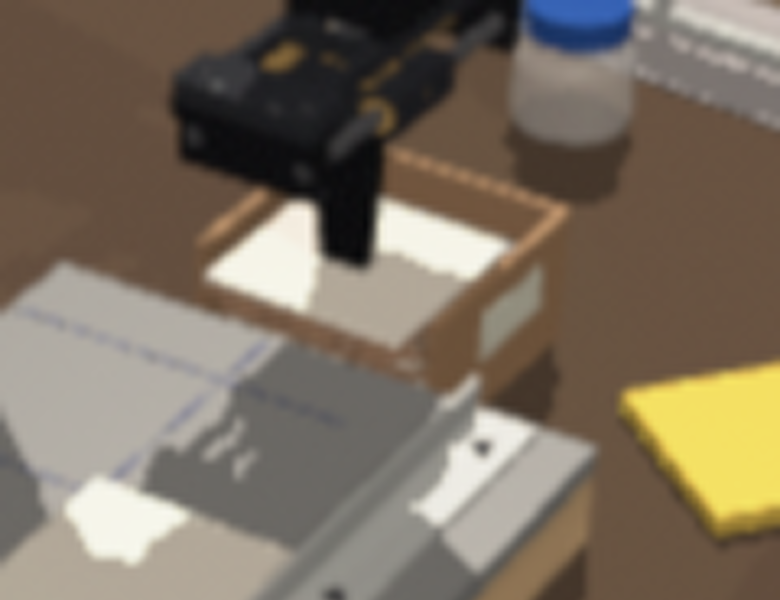

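The tile has followed the tip; the rear carton wall is now visible behind it at (470,200). I'll keep dragging.

>>> {"method": "servo_tool", "body": {
  "moves": [0, 0.004, 0, 0, 0, 0.004, 0, 0, 0, 0.004, 0, 0, 0, 0.004, 0, 0, 0, 0.004, 0, 0]
}}

```text
t: 7.62
tool_pos: [0.5441, 0.0738, 0.0576]
tool_rot: [-3.137, -0.172, -0.002]
contact_force: [-0.2, 2.1, 5.9]
width: 0.0005
grip_force: 3.2
```

>>> {"method": "servo_tool", "body": {
  "moves": [0, 0.004, 0, 0, 0, 0.004, 0, 0, 0, 0.004, 0, 0, 0, 0.004, 0, 0, 0, 0.004, 0, 0]
}}

```text
t: 8.25
tool_pos: [0.5464, 0.0539, 0.0576]
tool_rot: [-3.137, -0.172, -0.002]
contact_force: [-0.5, 1.3, 6.8]
width: 0.0007
grip_force: 3.2
```

>>> {"method": "servo_tool", "body": {
  "moves": [0, 0.003, 0, 0, 0, 0.003, 0, 0, 0, 0.003, 0, 0, 0, 0.003, 0, 0, 0, 0.003, 0, 0]
}}

```text
t: 8.88
tool_pos: [0.548, 0.039, 0.0576]
tool_rot: [-3.137, -0.172, -0.002]
contact_force: [-0.8, 2.3, 6.4]
width: 0.0005
grip_force: 3.1
```

>>> {"method": "servo_tool", "body": {
  "moves": [0, 0.003, 0, 0, 0, 0.003, 0, 0, 0, 0.003, 0, 0, 0, 0.003, 0, 0, 0, 0.003, 0, 0]
}}

```text
t: 9.5
tool_pos: [0.5496, 0.0241, 0.0576]
tool_rot: [-3.137, -0.172, -0.001]
contact_force: [-0.7, 0.8, 5.4]
width: 0.0006
grip_force: 2.8
```

Run:
```python
from h import *
im=snap('scene','s4.png')[170:280,310:430]
a=cv2.resize(im,(780,715),interpolation=cv2.INTER_CUBIC)[:600];cv2.imwrite('pics/c5.png',a[:,:,::-1])
```

```text
(no output)
```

View pics/c5.png

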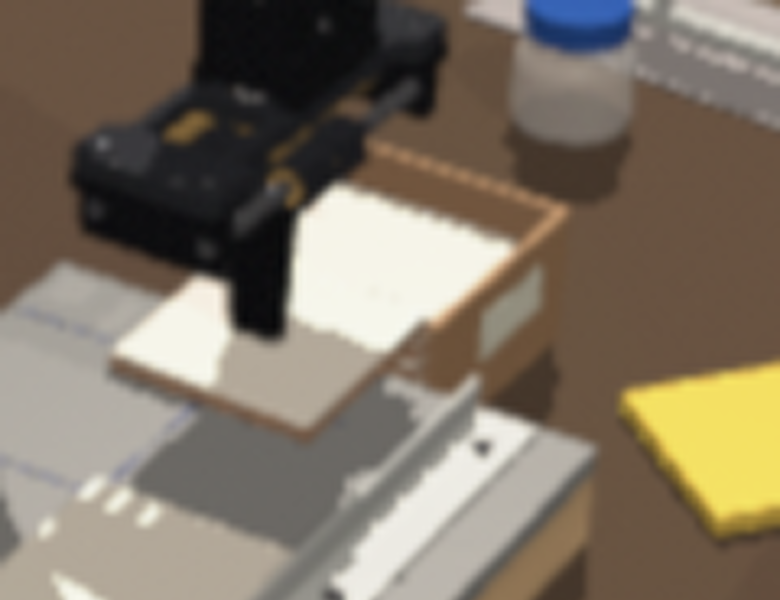

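The tile bridges the gap and its front lies on the board at (110–310, 360–435). The stack behind it is undisturbed.

>>> {"method": "servo_tool", "body": {
  "moves": [0, 0.003, 0.0002, 0, 0, 0.003, 0.0002, 0, 0, 0.003, 0.0002, 0, 0, 0.003, 0.0001, 0, 0, 0.002, 0, 0]
}}

```text
t: 10.18
tool_pos: [0.5507, 0.01, 0.0564]
tool_rot: [3.137, 0.172, -0.0]
contact_force: [-0.2, -0.1, -0.3]
width: 0.0006
grip_force: 0.0
```

>>> {"method": "servo_tool", "body": {
  "moves": [0, 0, 0.0002, 0, 0, 0, 0.0002, 0, 0, 0, 0.0002, 0, 0, 0, 0.0002, 0, 0, 0, 0, 0]
}}

```text
t: 10.8
tool_pos: [0.5509, 0.0101, 0.0563]
tool_rot: [3.137, 0.173, 0.001]
contact_force: [-1.9, -1.5, 8.0]
width: 0.0003
grip_force: 4.3
```

>>> {"method": "servo_tool", "body": {
  "moves": [0, 0.003, 0, 0, 0, 0.004, 0, 0, 0, 0.004, 0, 0, 0, 0.004, 0, 0, 0, 0.004, 0, 0]
}}

```text
t: 11.42
tool_pos: [0.5532, -0.0086, 0.0563]
tool_rot: [-3.137, -0.172, -0.002]
contact_force: [0.5, 1.3, 7.3]
width: 0.0005
grip_force: 3.8
```

>>> {"method": "servo_tool", "body": {
  "moves": [0, 0.003, 0, -0.008, 0.002, 0.003, 0, -0.008, 0.003, 0.003, 0, -0.008, 0.003, 0.003, 0, -0.008, 0.003, 0.003, 0, 0]
}}

```text
t: 12.05
tool_pos: [0.5658, -0.022, 0.0563]
tool_rot: [-3.134, -0.223, -0.001]
contact_force: [-1.5, 0.8, 9.1]
width: 0.0005
grip_force: 4.2
```

>>> {"method": "servo_tool", "body": {
  "moves": [0.004, 0.003, 0, 0, 0.004, 0.002, 0, 0, 0.004, 0.002, 0, 0, 0.004, 0.002, 0, 0, 0.004, 0.002, 0, 0]
}}

```text
t: 12.68
tool_pos: [0.5871, -0.0301, 0.0563]
tool_rot: [3.134, 0.223, 0.0]
contact_force: [-2.6, 1.6, 7.1]
width: 0.0003
grip_force: 4.2
```

Run:
```python
from h import *
im=snap('scene','s5.png')[190:290,280:410]
a=cv2.resize(im,(780,600),interpolation=cv2.INTER_CUBIC);cv2.imwrite('pics/c6.png',a[:,:,::-1])
print(camera_params('scene')['pose'][0][3])
for r in find_in('top_tile','scene')[:3]:print(r['score'],world('scene',r['position']))
```

```text
1.3631992010885878
0.87 [ 0.34534684 -0.08886008  0.00940202]
0.73 [ 0.60801799 -0.03962895  0.05193928]
0.59 [0.72269661 0.15784011 0.00853568]
```

View pics/c6.png

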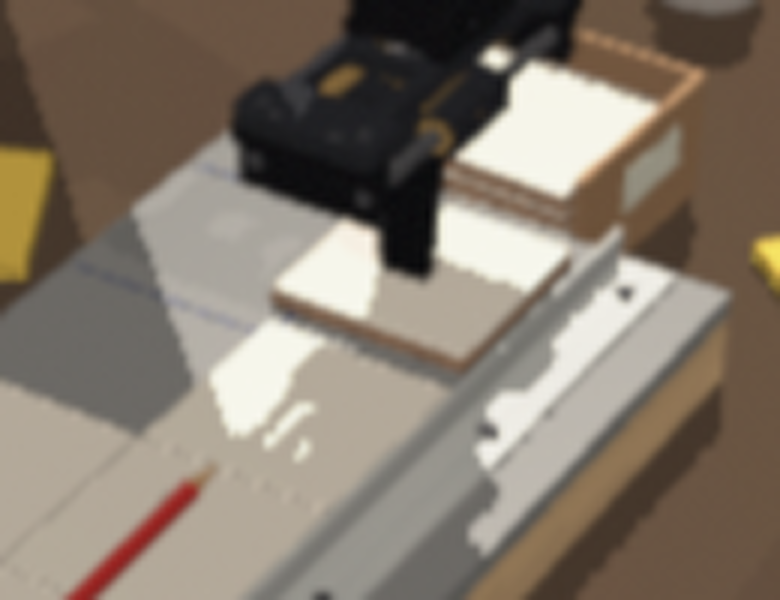

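Run:
```python
from h import *
np.set_printoptions(precision=4,suppress=True)
y=.143;R=np.array([[np.cos(y),np.sin(y)],[-np.sin(y),np.cos(y)]])
b=lambda w:R@(np.array(w[:2])-[.5997,-.1753])
for n,(u,v),z in [('L',(275,292),.056),('F',(462,362),.056),('R',(568,262),.056),('railtop far',(618,232),.064),('railtop near',(262,590),.064),('setcorner rail',(447,383),.056),('tip',(408,275),.056)]:
    w=ray('scene',(280+u/6-.4,190+v/6-.4),z);print(n,w[:2],b(w))
print(b(sense()['tool_pos']))
```

```text
L [ 0.5555 -0.0812] [-0.0304  0.0994]
F [ 0.6489 -0.0681] [0.064  0.0991]
R [0.6372 0.0218] [0.0652 0.1897]
railtop far [0.6464 0.0457] [0.0777 0.212 ]
railtop near [ 0.6906 -0.2443] [ 0.0802 -0.0813]
setcorner rail [ 0.6535 -0.084 ] [0.0663 0.0827]
tip [ 0.5906 -0.0328] [0.0113 0.1423]
[0.0088 0.1452]
```

The tile's front corner is at (462,362) and square. By my own estimate, about 12 mm remains to the rail and 16 mm to the set tile.

>>> {"method": "servo_tool", "body": {
  "moves": [0.002, 0.003, 0, 0, 0.002, 0.003, 0, 0, 0.002, 0.003, 0, 0, 0.002, 0.003, 0, 0, 0, 0, 0, 0]
}}

```text
t: 13.4
tool_pos: [0.5971, -0.0411, 0.0563]
tool_rot: [3.133, 0.223, 0.002]
contact_force: [0.1, -1.6, 6.7]
width: 0.0001
grip_force: 3.3
```

>>> {"method": "servo_tool", "body": {
  "moves": [0, 0.001, 0, 0, 0, 0.001, 0, 0, 0, 0.001, 0, 0, 0, 0.001, 0, 0, 0, 0.001, 0, 0]
}}

```text
t: 14.02
tool_pos: [0.5977, -0.0457, 0.0563]
tool_rot: [-3.134, -0.223, -0.002]
contact_force: [-0.3, 2.6, 6.0]
width: 0.0007
grip_force: 3.5
```

>>> {"method": "servo_tool", "body": {
  "moves": [0.001, 0, 0, 0, 0.001, 0, 0, 0, 0.001, 0, 0, 0, 0.001, 0, 0, 0, 0, 0, 0, 0]
}}

```text
t: 14.65
tool_pos: [0.6014, -0.0453, 0.0563]
tool_rot: [3.133, 0.223, 0.001]
contact_force: [-1.8, 0.5, 7.9]
width: 0.0004
grip_force: 3.8
```

Run:
```python
from h import *
im=snap('scene','s6.png')[190:290,280:410]
a=cv2.resize(im,(780,600),interpolation=cv2.INTER_CUBIC);cv2.imwrite('pics/c7.png',a[:,:,::-1])
```

```text
(no output)
```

View pics/c7.png

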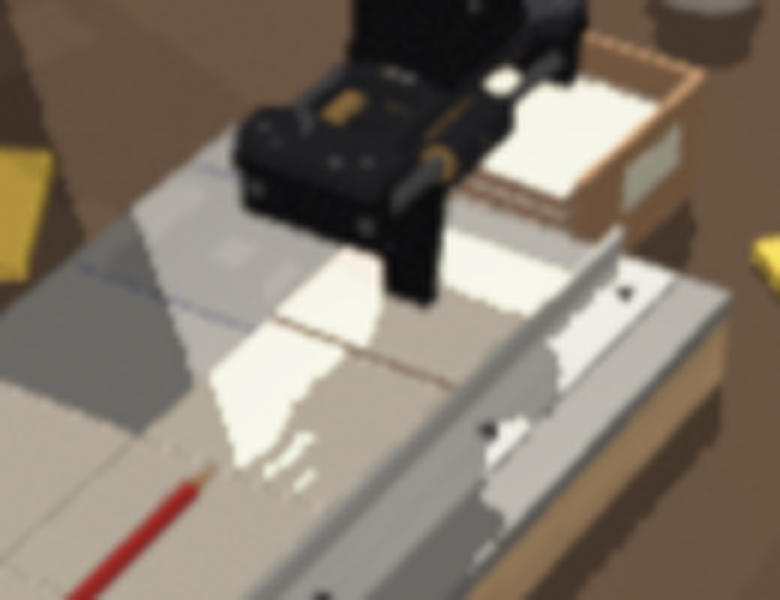

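The tile is close in. A thin brown gap line remains along (280,320)–(450,385), so I'll drag on against the set tile.

>>> {"method": "servo_tool", "body": {
  "moves": [0, 0.001, 0, 0, 0, 0.001, 0, 0, 0, 0.001, 0, 0, 0, 0, 0, 0, 0, 0, 0, 0]
}}

```text
t: 15.32
tool_pos: [0.6021, -0.0482, 0.0563]
tool_rot: [3.134, 0.223, 0.002]
contact_force: [-0.4, 0.9, 6.9]
width: 0.0008
grip_force: 3.5
```

>>> {"method": "servo_tool", "body": {
  "moves": [0.001, 0, 0, 0, 0.001, 0, 0, 0, 0.001, 0, 0, 0, 0, 0, 0, 0, 0, 0, 0, 0]
}}

```text
t: 15.95
tool_pos: [0.6044, -0.0479, 0.0563]
tool_rot: [3.134, 0.223, -0.001]
contact_force: [-3.8, -0.7, 8.8]
width: 0.0002
grip_force: 4.5
```

>>> {"method": "servo_tool", "body": {
  "moves": [0, 0, -0.005, 0, 0, 0, -0.025, 0, 0, -0.025, -0.01, 0, 0, -0.025, 0, 0, 0, -0.024, 0, 0]
}}

```text
t: 16.58
tool_pos: [0.5941, 0.0262, 0.096]
tool_rot: [3.134, 0.222, 0.0]
contact_force: [-0.6, 0.1, -0.2]
width: 0.0005
grip_force: 0.0
```

Run:
```python
from h import *
np.set_printoptions(precision=4,suppress=True)
im=snap('scene','s7.png')[200:280,290:390]
a=cv2.resize(im,(750,600),interpolation=cv2.INTER_CUBIC);cv2.imwrite('pics/c8.png',a[:,:,::-1])
s=sense();print(s['tool_pos'],s['contact_force'])
```

```text
[0.5935 0.0284 0.0958] [-0.2036  2.8505  0.0889]
```

View pics/c8.png

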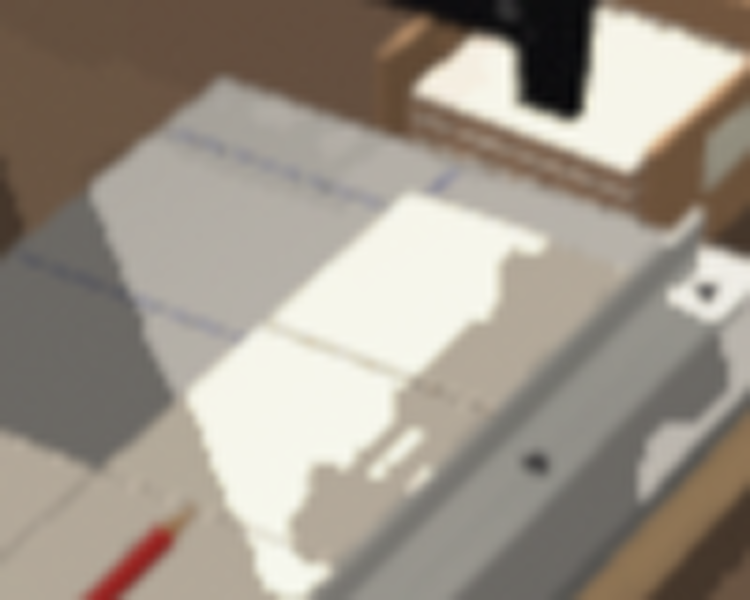

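The tile lies nearly home: its front edge lines up with the set tile's, with a faint seam at (265,320)–(490,410). Next I'll push gently on its +y edge with the closed tips, then on its -x edge.

>>> {"method": "servo_tool", "body": {
  "moves": [0.004, 0, 0.015, 0, 0, 0, 0.016, 0, 0, 0, 0.015, 0, 0, 0.003, 0, 0, 0, 0.003, 0, 0]
}}

```text
t: 17.25
tool_pos: [0.5991, 0.0194, 0.0498]
tool_rot: [3.134, 0.222, -0.0]
contact_force: [0.3, -0.4, -0.3]
width: 0.0001
grip_force: 0.0
```

>>> {"method": "servo_tool", "body": {
  "moves": [0, 0.001, 0, 0, 0, 0.001, 0, 0, 0, 0.001, 0, 0, 0, 0.001, 0, 0, 0, 0, 0, 0]
}}

```text
t: 17.88
tool_pos: [0.5996, 0.0159, 0.0498]
tool_rot: [3.134, 0.223, 0.0]
contact_force: [-0.7, -0.2, -0.2]
width: 0.0005
grip_force: 0.0
```

>>> {"method": "servo_tool", "body": {
  "moves": [0, 0.001, 0, 0, 0, 0.001, 0, 0, 0, 0.0005, 0, 0, 0, 0.0005, 0, 0, 0, 0, 0, 0]
}}

```text
t: 18.5
tool_pos: [0.6, 0.013, 0.0498]
tool_rot: [3.134, 0.222, 0.0]
contact_force: [-0.4, -0.1, 1.0]
width: 0.0001
grip_force: 0.0
```

>>> {"method": "servo_tool", "body": {
  "moves": [0, 0.0005, 0, 0, 0, 0.0005, 0, 0, 0, 0.0005, 0, 0, 0, 0.0005, 0, 0, 0, 0, 0, 0]
}}

```text
t: 19.12
tool_pos: [0.6001, 0.0114, 0.0498]
tool_rot: [-3.133, -0.222, 0.0]
contact_force: [-1.4, 5.1, 0.8]
width: 0.0007
grip_force: 2.6
```

>>> {"method": "servo_tool", "body": {
  "moves": [0, 0.0002, 0, 0, 0, 0, 0, 0, 0, 0, 0, 0, 0, 0, 0, 0, 0, 0, 0, 0]
}}

```text
t: 19.75
tool_pos: [0.6001, 0.0114, 0.0498]
tool_rot: [-3.133, -0.222, 0.001]
contact_force: [-1.2, 6.0, 1.1]
width: 0.0007
grip_force: 3.3
```

>>> {"method": "servo_tool", "body": {
  "moves": [0, -0.006, 0, 0, 0, 0, -0.03, 0, -0.035, 0.03, 0, 0, -0.037, 0.03, 0, 0, 0, 0, 0, 0]
}}

```text
t: 20.38
tool_pos: [0.5351, -0.0544, 0.0801]
tool_rot: [3.134, 0.219, -0.001]
contact_force: [0.6, 0.5, 0.1]
width: 0.0003
grip_force: 0.0
```

>>> {"method": "servo_tool", "body": {
  "moves": [0, 0, 0.015, 0, 0, 0, 0.015, 0, 0.003, 0, 0, 0, 0.003, 0, 0, 0, 0, 0, 0, 0]
}}

```text
t: 21.0
tool_pos: [0.5431, -0.0518, 0.05]
tool_rot: [3.133, 0.223, 0.001]
contact_force: [-0.1, -0.4, -0.7]
width: 0.0008
grip_force: 0.0
```

>>> {"method": "servo_tool", "body": {
  "moves": [0.001, 0, 0, 0, 0.001, 0, 0, 0, 0.001, 0, 0, 0, 0.001, 0, 0, 0, 0, 0, 0, 0]
}}

```text
t: 21.62
tool_pos: [0.5466, -0.0514, 0.0498]
tool_rot: [3.134, 0.223, 0.0]
contact_force: [0.7, -0.5, -0.2]
width: 0.0001
grip_force: 0.0
```

>>> {"method": "servo_tool", "body": {
  "moves": [0.0005, 0, 0, 0, 0.0005, 0, 0, 0, 0.0005, 0, 0, 0, 0.0005, 0, 0, 0, 0, 0, 0, 0]
}}

```text
t: 22.25
tool_pos: [0.5472, -0.0511, 0.0496]
tool_rot: [-3.133, -0.223, 0.005]
contact_force: [-7.4, -2.5, 4.0]
width: 0.0002
grip_force: 3.7
```

>>> {"method": "servo_tool", "body": {
  "moves": [-0.006, 0, 0, 0, 0, 0, -0.03, 0, 0.033, -0.03, 0, 0, 0.033, -0.03, 0, 0, 0, 0, 0, 0]
}}

```text
t: 22.88
tool_pos: [0.6009, 0.0187, 0.0798]
tool_rot: [3.133, 0.227, 0.003]
contact_force: [0.1, -1.5, -0.1]
width: 0.001
grip_force: 0.0
```

>>> {"method": "servo_tool", "body": {
  "moves": [0, 0, 0.015, 0, 0, 0, 0.015, 0, 0, 0.003, 0, 0, 0, 0.002, 0, 0, 0, 0, 0, 0]
}}

```text
t: 23.5
tool_pos: [0.6002, 0.0116, 0.0501]
tool_rot: [-3.134, -0.222, -0.0]
contact_force: [-0.4, -0.4, -0.7]
width: 0.0005
grip_force: 0.5
```

>>> {"method": "servo_tool", "body": {
  "moves": [0, 0.0003, 0, 0, 0, 0.0003, 0, 0, 0, 0.0002, 0, 0, 0, 0.0002, 0, 0, 0, 0, 0, 0]
}}

```text
t: 24.12
tool_pos: [0.6002, 0.0115, 0.0501]
tool_rot: [-3.133, -0.223, -0.0]
contact_force: [-2.0, 6.9, 2.6]
width: 0.0002
grip_force: 3.5
```

>>> {"method": "servo_tool", "body": {
  "moves": [0, -0.006, 0, 0, 0, 0, -0.05, 0, 0, 0, -0.05, 0, -0.05, -0.02, -0.03, 0, -0.05, -0.03, 0, 0]
}}

```text
t: 24.75
tool_pos: [0.4931, 0.0521, 0.1817]
tool_rot: [3.133, 0.221, 0.007]
contact_force: [0.9, 0.1, -0.7]
width: 0.0009
grip_force: 0.0
```

>>> {"method": "servo_tool", "body": {
  "moves": [0, -0.05, 0, 0, 0, -0.05, 0, 0, 0, -0.05, 0, 0, 0, 0, 0, 0, 0, 0, 0, 0]
}}

```text
t: 25.38
tool_pos: [0.4722, 0.2004, 0.1798]
tool_rot: [3.133, 0.224, 0.0]
contact_force: [-1.0, -1.1, 0.5]
width: 0.0003
grip_force: 0.0
```

Run:
```python
from h import *
im=snap('scene','s8.png')[195:285,310:410];t=snap('top','t8.png')[165:275,230:350]
f=lambda a:cv2.resize(a,(395,395*a.shape[0]//a.shape[1]),interpolation=cv2.INTER_CUBIC)
a,b=f(im),f(t);h=min(len(a),len(b));cv2.imwrite('pics/c9.png',np.hstack([a[:h],b[:h]])[:,:,::-1])
```

```text
(no output)
```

View pics/c9.png

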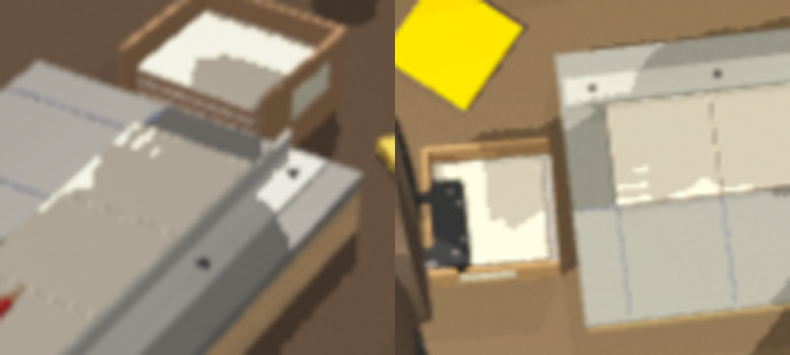

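The tile is tight against the set tile (right crop, 610–715 × 95–205) with the same hairline seam as the other joints. Its front edge is in line, it lies against the rail, and the stack is in place. I'm handing the job in.

```bash
python3 -c "
from rig import *
print(close_job())"
```

```text
the job is handed in; nothing more can be done
None
```

The top tile was slid onto the panel and pushed snug against the set tile and the rail, with press readings up to about 9 N and sideways pushes up to about 8 N. The last picture shows the seam tight and the remaining stack in place, and the job was handed in at about 25 s.

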